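Open the puzzle-varnish jug

TASK

The jigsaw varnish jug needs opening, but a small tin is parked on its red safety cap: first set the tin down gently, upright and wholly on the round cork coaster, and let go of it. Then push the red cap down, keep it pushed while you twist it anticlockwise (seen from above) until it comes free, and lift it straight up; finish while still holding it, still and level, at least 5 cm above the jug's mouth and directly over it. Leave everything else on the table where it is.

Things in the scene. Friction and masses are not known exactly. Their poses are not given: they have to be found in the camera images.
- jug: White square varnish jug, 84 mm wide, green labels with a red jigsaw piece, in a 104 mm square wooden cradle fixed to the table: it cannot move or turn. Origin: centre of the cradle's underside, on the table and the neck's axis; z up. The shoulder is 104 mm above the origin; the neck (30 mm across) rises to the mouth at 137.5 mm.
- mouth (a point): Centre of the jug's mouth, 137.5 mm above the table, hidden under the cap. The lock: a spring in the mouth pushes the cap up with 6 N when seated, 11 N when it is pushed 5 mm down. Until pushed more than 4 mm down the cap cannot turn (5 degrees of play); a hard stop lies at 7.5 mm. When free, the cap rises 7 mm by the spring.
- cap_top (a point): Centre of the cap's top face, 150 mm above the table when locked. Kept 4 to 7.5 mm down, the cap turns easily, only anticlockwise seen from above; turned 40 to 80 degrees from its start it is free and can be lifted straight off (a stop lies at 83 degrees; 60 is best).
- cap: Red round ribbed cap, 52 mm in diameter, 36 mm high, 40 g, hollow from below, two white arrows on top. Origin: centre of its underside, z up along its axis. Starts locked on the jug, underside 114 mm above the table, x axis within 3 degrees of the jug's. Grip it across its sides from above at any yaw; the jug's shoulder is 10 mm below its underside.
- tin: Small round closed aluminium tin with a blue lid, 55 mm in diameter, 42 mm high, 85 to 170 g. Origin: centre of its underside, z up. It starts standing loose on top of the cap (underside 150 mm above the table).
- coaster: Round cork coaster with a thin dark ring, 110 mm in diameter, 6 mm thick, fixed to the table, on the robot's left or right. Origin: centre of its underside; its top is at z = 6 mm.
- mug: Blue mug, 76 mm in diameter, 88 mm high, with a handle, on the other side of the jug than the coaster; origin: centre of its underside. Leave it alone.
- glue: Amber glue bottle with orange cap, 48 mm in diameter, 115 mm high; origin: centre of its underside. Leave it alone.
- piece0: Loose red-faced jigsaw piece, about 60 mm across, 7 mm thick; origin: centre of its underside. Leave it alone.
- piece1: Loose green-faced jigsaw piece, about 60 mm across, 7 mm thick; origin: centre of its underside. Leave it alone.
- piece2: Loose blue-faced jigsaw piece, about 60 mm across, 7 mm thick; origin: centre of its underside. Leave it alone.
- spreader: Spreader (spatula with dark wooden handle), about 200 mm long, lying flat along its x axis. Leave it alone.

How it is judged (in metres and radians):
On the way, in this order (a step that is already met when the one before it is completed fails the run):
1. the tin stands upright and released on the coaster, the cap still locked on the jug (horizontal distance between tin and coaster below 0.03 m and z of tin in the frame of coaster between 0.003 and 0.01 m and angle between tin's own z axis and vertical below 0.1 rad and linear speed of tin below 0.03 m/s and contact force between tin and the arm below 0.1 N and contact force between tin and the fingers below 0.1 N and z of cap in the frame of jug between 0.11 and 0.117 m), for 0.2 s.
2. the cap is pushed down by at least 3 mm (z of cap in the frame of jug below 0.111 m and horizontal distance between cap and jug below 0.005 m), for 0.05 s.
3. the cap, still on the neck, is twisted by more than 34 degrees (z of cap in the frame of jug below 0.123 m and angle between the x axis of cap and the x axis of jug, either way round above 0.6 rad and horizontal distance between cap and jug below 0.006 m), for 0.05 s.
At the end, for the whole second after the job is handed in: The gripper holds the cap still, its underside at least 45 mm above the jug's mouth, its axis within 30 mm of the neck's, tilted less than 17 degrees, touching only the fingers; the tin stands upright, released, on the coaster, its centre within 30 mm of the coaster's (z of cap in the frame of jug above 0.1825 m and horizontal distance between cap and jug below 0.03 m and angle between cap's own z axis and vertical below 0.3 rad and linear speed of each of cap, tin below 0.03 m/s and contact force between cap and the fingers above 1 N and contact force between cap and jug below 0.05 N and contact force between cap and tin below 0.05 N and horizontal distance between tin and coaster below 0.03 m and z of tin in the frame of coaster between 0.003 and 0.01 m and angle between tin's own z axis and vertical below 0.1 rad and contact force between tin and the arm below 0.1 N and contact force between tin and the fingers below 0.1 N); the arm keeps its last pose, push and grip.
It fails at once if the tin is tipped by more than 35 degrees (angle between tin's own z axis and vertical above 0.6 rad).
It fails at once if the tin is dropped (moves faster than 0.5 m/s while not held) (linear speed of tin above 0.5 m/s and contact force between tin and the fingers below 0.05 N).
It fails at once if the mug, the glue bottle, a loose jigsaw piece or the spreader is moved by more than 30 mm (distance of any of mug, glue, piece0, piece1, piece2, spreader from where it was at the start of the episode above 0.03 m).
It also fails if it takes over 58 s, if anything falls off the work surface, if the arm or the gripper's body presses on something with over 40 N, if the wrist force passes 120 N, or if a joint passes its speed limit or range.

ROBOT

A 7-joint arm with a two-finger parallel gripper is mounted at the origin on the work surface. World frame = base frame: x ahead of the robot, y to its left, z up, the work surface at z = 0. Lengths are in mm, angles in rad, forces in N, time in s.
With the tool pointing down it reaches from about 400 to 850 mm from the base axis. Payload 4.4 kg.
Tool frame: the origin (TCP) lies midway between the tips of the shut fingers; the grasp point (between the pads) lies 19 mm behind it; z points along the fingers, y is the line along which they close (so a half turn about z gives the same grasp; the last joint's range is limited). The gripper opens to 94 mm and grips with 3 to 60 N. Pads are 16 mm wide; open, the fingers measure 119 mm over their backs; the gripper's body (75 mm by 177 mm) begins 78 mm behind the grasp point.
Start: joints at [-1.357, 0.628, 0.038, 1.517, -0.027, 0.996, -0.02], TCP at [179.48, 624.744, 173.978] pointing down, gripper open.
Joint ranges: [-3.06, 3.06], [-0.37, 2.12], [-1.25, 1.32], [0.18, 2.47], [-1.1, 4.24], [0.23, 1.98], [-2.94, 2.94]. Speed limits (rad/s): [2.57, 2.57, 3.14, 3.14, 3.14, 3.14, 3.14].

INTERFACE

Orientations are given as a rotation vector (axis times angle).
In Python, from cell import r, snapshot, calibration gives the robot as it stands. The module is installed in compiled form; this text tells all that it offers.
- The arm moves only by the shell command python3 -m jog 'ROWS'. ROWS is text: rows parted by semicolons, each of 7 numbers parted by spaces: the closure, from -1 (fully open) to 1 (shut), then the shift along the tool's x, y, z in mm, then the turn, a rotation vector about the tool's x, y, z in rad. In form: fingers dx dy dz ax ay az; .... A call has 1 to 12 rows; each row is the pose to reach, as a shift and turn from the pose commanded when the call began, along the tool's axes at that moment; what a row does not reach only later rows make up. A row lasts 1/8 s, in which the tool goes at most 62.5 mm and 10.7 degrees, less where a joint would pass 70% of its speed; a pose out of reach is approached as far as the arm can. A call with a gripper value outside its range is refused whole. The fingers move at their own pace and stop on an object; the grip force is fixed at half the most. Time passes only in rows, so rows that repeat a pose let the fingers close. It gives the time, the measured TCP pose, the force, the opening and the grip force at its end, in the units of the state.
- r.get_state(): the state, without advancing time (a new reading comes with each control period).
- snapshot(name): name is "scene" or "side" or "wrist"; returns (picture, depth): 400x640x3 uint8, red, green, blue; 400x640 float32, mm along the optical axis (not along the pixel's ray), 0 where there is no reading.
- calibration(name): a dict with "fx", "fy", "cx", "cy" (pixels), "cam_to_world" (4x4, takes a point from camera to world coordinates); the wrist camera has in their place "tool_from_camera" (4x4, takes a point from camera to tool coordinates, whose origin is the TCP and whose axes are the flange's). Camera axes: x right, y down, z forward; pixel columns grow to the right and rows downward; lengths in mm; the calibration is good to about 2 mm. The wrist camera is an equidistant fisheye: a pixel r from the principal point sees the ray r / f radians off the axis. A picture is of the moment at which its call begins: read the wrist's pose just before it. calibration takes no time and is no camera call.
- r.hand_in(): hands the job in; it is judged then, once.
The state is a dict: "time": time; "qpos": joint angles; "qd": joint speeds; "effort": joint torques, N m; "position": TCP position; "tcp_rot": TCP orientation; "wrist_force": force on the tool from outside, world axes, zero at the start; "ft_torque": the same for the moment, N m; "gripper_width": finger opening in mm; "finger_force": force on a finger pad.
Only numpy, scipy, OpenCV 4.12 (cv2) and the standard library are available. Lean on these libraries where they do the work, as an engineer would, in place of code of your own. Each camera call takes 0.05 s, during which the arm holds its last target. There are 200 camera calls.

## Working session

There is one attempt and no reset: what is moved stays moved. The work goes in short steps, Python scripts to look and compute and a shell command to move; the robot and the scene stay as the last step left them, time stands still between calls to the robot, and variables do not carry over. Pictures are saved under pics/ and viewed, at most 10 in all, crops included, and the job is handed in when it is done.

```bash
mkdir -p pics
python3 - <<'E'
from cell import r,snapshot,calibration
import cv2,numpy as np
s=r.get_state();print(s)
for n in("scene","side"):
    p,d=snapshot(n);cv2.imwrite(f"pics/{n}0.png",p[:,:,::-1]);np.savez(f"{n}0.npz",p=p,d=d)
    c=calibration(n);print(n,c)
E
```

```text
{'time': 0.0, 'qpos': array([-1.35677501,  0.6293442 ,  0.03844041,  1.51836575, -0.026995  ,
        0.9962888 , -0.01998228]), 'qd': array([ 0.00100075, -0.00144378, -0.00012238, -0.00038899, -0.00124827,
        0.00091305,  0.00137329]), 'effort': array([ 8.93680317e-04, -5.49739087e+01,  1.14330176e+00, -1.86620110e+01,
       -5.24754985e-02,  2.38534226e-02,  1.24983371e-04]), 'position': array([179.29242464, 624.02507481, 173.05612601]), 'tcp_rot': array([-4.38042838e-01, -3.11066463e+00,  2.94246816e-03]), 'wrist_force': array([ 0.08796775, -0.04114534, -0.27543597]), 'ft_torque': array([-0.01050754,  0.0028181 ,  0.01295784]), 'finger_force': 0.0, 'gripper_width': 93.84057444179419}
scene {'fx': 487.6479003002858, 'fy': 487.6479003002858, 'cx': 327.4723281606109, 'cy': 202.15678329551005, 'cam_to_world': array([[-6.31676990e-01,  6.33323592e-01, -4.47085459e-01,
         1.10800614e+03],
       [ 7.75231675e-01,  5.16176872e-01, -3.64111642e-01,
         4.41645590e+02],
       [ 1.74680658e-04, -5.76595755e-01, -8.17029562e-01,
         1.10696459e+03],
       [ 0.00000000e+00,  0.00000000e+00,  0.00000000e+00,
         1.00000000e+00]])}
side {'fx': 366.13912335751513, 'fy': 366.13912335751513, 'cx': 315.88707134225336, 'cy': 203.1335625519317, 'cam_to_world': array([[-9.97651229e-01, -4.74046705e-02,  4.94451442e-02,
         5.08527354e+02],
       [-6.76522654e-02,  5.68796803e-01, -8.19691020e-01,
         8.58067568e+02],
       [ 1.07329428e-02, -8.21110829e-01, -5.70667863e-01,
         7.22455155e+02],
       [ 0.00000000e+00,  0.00000000e+00,  0.00000000e+00,
         1.00000000e+00]])}
```

View pics/scene0.png

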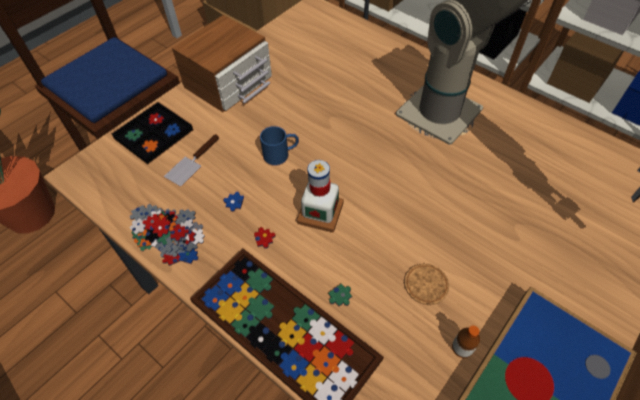

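View pics/side0.png

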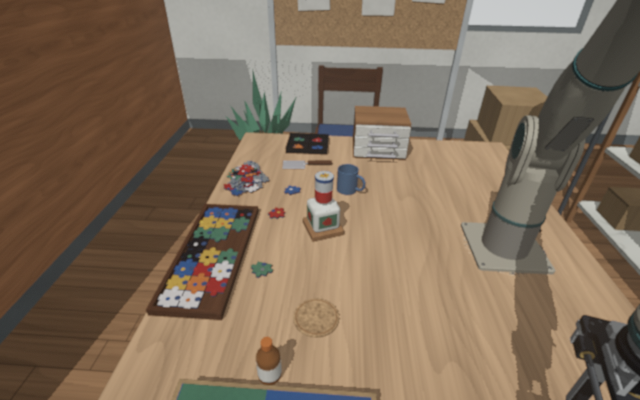

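The scene view shows the tin on the jug's cap at about (319,172), the coaster at (426,284), the glue at (467,342) and the mug at (275,145). The side view shows the tin at (323,185), the coaster at (316,317) and the glue at (268,362).

```bash
cat > h.py <<'E'
from cell import r,snapshot,calibration
import cv2,numpy as np
from scipy.optimize import least_squares
from scipy.spatial.transform import Rotation as R
def cloud(n,d):
    c=calibration(n);v,u=np.mgrid[0:400,0:640]
    P=np.stack([(u-c['cx'])/c['fx']*d,(v-c['cy'])/c['fy']*d,d],-1)
    M=c['cam_to_world'];P=P@M[:3,:3].T+M[:3,3];P[d==0]=np.nan;return P
def circ(p,r0,free=False):
    f=lambda x:np.hypot(p[:,0]-x[0],p[:,1]-x[1])-r0
    return least_squares(f,p[:,:2].mean(0),loss='soft_l1').x
def tool(target):  # world shift -> tool axes
    s=r.get_state();Rm=R.from_rotvec(s['tcp_rot']);return Rm.inv().apply(np.array(target)-s['position'])
E
python3 - <<'E'
from h import *
roi={'scene':dict(jug=(290,350,150,235),coaster=(398,455,258,310)),'side':dict(jug=(298,350,165,242),coaster=(290,343,295,338))}
for n in roi:
    z=np.load(f"{n}0.npz");P=cloud(n,z['d']);rgb=z['p'].astype(int)
    def sub(k):
        a,b,c,d=roi[n][k];return P[c:d,a:b].reshape(-1,3),rgb[c:d,a:b].reshape(-1,3)
    p,c=sub('jug')
    m=p[:,2]>186;print(n,'lid',m.sum(),np.nanmedian(p[m],0),'rect',cv2.minEnclosingCircle(p[m][:,:2].astype(np.float32)))
    m=(p[:,2]>156)&(p[:,2]<186);print(' tin side circ',m.sum(),circ(p[m],27.5))
    m=(p[:,2]>118)&(p[:,2]<146);print(' cap side',m.sum(),circ(p[m],26))
    m=(p[:,2]>8)&(p[:,2]<40)&(abs(p[:,0]-np.nanmedian(p[:,0]))<75)
    m=(p[:,2]>99)&(p[:,2]<108);rr=cv2.minAreaRect(p[m][:,:2].astype(np.float32));print(' shoulder',m.sum(),rr)
    p,c=sub('coaster');m=(p[:,2]>3)&(p[:,2]<12);q=p[m];print(' coaster',m.sum(),cv2.minEnclosingCircle(q[:,:2].astype(np.float32)),np.median(q,0), 'tablez',np.nanmedian(p[~m][:,2]))
print(R.from_rotvec(r.get_state()['tcp_rot']).as_matrix().round(3), calibration('wrist'))
E
```

```text
scene lid 326 [545.03491004 -45.62101722 190.59380424] rect ((544.3622436523438, -47.86845779418945), 29.05275535583496)
 tin side circ 161 [541.9521434  -48.32724854]
 cap side 147 [543.32863423 -44.10764853]
 shoulder 171 ((546.5244750976562, -39.706703186035156), (68.1104507446289, 77.43951416015625), 30.151927947998047)
 coaster 1192 ((541.8551025390625, 301.2460632324219), 78.22027587890625) [542.07841178 296.78256086   5.41619626] tablez -1.0622209922873935
side lid 165 [541.74808626 -41.23414992 190.60003088] rect ((542.7056274414062, -45.064491271972656), 28.088150024414062)
 tin side circ 165 [542.07903894 -46.71593827]
 cap side 145 [542.84612426 -42.2713445 ]
 shoulder 116 ((542.81640625, -32.29347229003906), (73.69771575927734, 57.104034423828125), 4.519903659820557)
 coaster 1330 ((540.8326416015625, 297.6354064941406), 56.17843246459961) [539.97917576 300.98079558   5.24169888] tablez -1.049372748572182
[[-0.961  0.276 -0.   ]
 [ 0.276  0.961 -0.002]
 [-0.    -0.002 -1.   ]] {'fx': 309.70691628693146, 'fy': 309.70691628693146, 'cx': 324.6007309145726, 'cy': 198.82603226894804, 'tool_from_camera': array([[-6.42343819e-05, -9.66578781e-01, -2.56369764e-01,
         7.35146542e+01],
       [ 9.99999824e-01,  8.90994696e-05, -5.86481124e-04,
         3.95515336e-01],
       [ 5.89722620e-04, -2.56369757e-01,  9.66578605e-01,
        -2.11603734e+02],
       [ 0.00000000e+00,  0.00000000e+00,  0.00000000e+00,
         1.00000000e+00]])}
```

Run:
```python
from h import *
z=np.load("scene0.npz");P=cloud('scene',z['d']);Q=cloud('side',np.load("side0.npz")['d'])
p=P[325:358,450:484].reshape(-1,3);m=(p[:,2]>15)&(p[:,2]<75);print('glue',circ(p[m],24))
p=Q[335:385,252:284].reshape(-1,3);m=(p[:,2]>15)&(p[:,2]<75);print('glue',circ(p[m],24))
p=P[120:168,250:302].reshape(-1,3);m=(p[:,2]>15)&(p[:,2]<90);print('mug',np.median(p[m],0))
for n,roi in(('scene',(296,345,185,222)),('side',(303,345,200,232))):
    A=cloud(n,np.load(n+"0.npz")['d']);a,b,c,d=roi;p=A[c:d,a:b].reshape(-1,3)
    m=(p[:,2]>45)&(p[:,2]<92);q=p[m][:,:2]
    # fit a 84mm square: yaw + centre about cap axis
    best=min((np.mean(np.minimum(abs(np.max(abs((q-[cx,cy])@np.array([[np.cos(t),-np.sin(t)],[np.sin(t),np.cos(t)]])),1)-42),8)),cx,cy,np.degrees(t)) for t in np.radians(range(-45,45,2)) for cx in range(536,551,1) for cy in range(-52,-36,1))
    print(n,'square err,x,y,yaw',m.sum(),best)
print(tool([542.5,-46.5,250]),tool([541,299,50])) 
print(r.get_state()['qpos'].round(2))
```

```text
glue [625.35856709 445.66017243]
glue [625.16111172 447.09823775]
mug [ 465.38413149 -270.14337334   57.00690274]
scene square err,x,y,yaw 431 (np.float64(1.516466421082125), 544, -44, np.float64(23.0))
side square err,x,y,yaw 442 (np.float64(1.526016750803625), 543, -42, np.float64(23.0))
[-534.28499659 -544.36498981  -75.92094009] [-437.41624664 -212.39139903  123.53451937]
[-1.36  0.63  0.04  1.52 -0.03  1.   -0.02]
```

```bash
python3 -m jog '-1 0 0 -60 0 0 0;-1 0 0 -60 0 0 0'
```

```text
time: 0.35
position: [180.4, 627.7, 238.4]
tcp_rot: [0.438, 3.11, 0.013]
wrist_force: [0.1, 0.1, 0.5]
gripper_width: 93.7
finger_force: 0.0
```

```bash
python3 -m jog '-1 -534 -544 -5 0 0 0;-1 -534 -544 -5 0 0 0;-1 -534 -544 -5 0 0 0;-1 -534 -544 -5 0 0 0;-1 -534 -544 -5 0 0 0;-1 -534 -544 -5 0 0 0;-1 -534 -544 -5 0 0 0;-1 -534 -544 -5 0 0 0;-1 -534 -544 -5 0 0 0;-1 -534 -544 -5 0 0 0;-1 -534 -544 -5 0 0 0;-1 -534 -544 -5 0 0 0'
python3 - <<'E'
from h import *
s=r.get_state();print(s['qpos'].round(2),tool([542.5,-46.5,250]))
E
```

```text
time: 1.85
position: [536.9, -36.4, 238.2]
tcp_rot: [-0.438, -3.11, -0.0]
wrist_force: [0.0, 0.9, -0.6]
gripper_width: 93.9
finger_force: 0.0
[-0.15  0.41  0.24  1.75 -0.11  1.    1.42] [ -8.19435675  -8.14644817 -11.8001942 ]
```

```bash
python3 -m jog '-1 -8.2 -8.1 -10 0 0 0;-1 -8.2 -8.1 -10 0 0 0;-1 -8.2 -8.1 -10 0 0 0'
python3 - <<'E'
from h import *
s=r.get_state();p,d=snapshot('wrist');cv2.imwrite('pics/w1.png',p[:,:,::-1]);c=calibration('wrist')
v,u=np.mgrid[0:400,0:640];x=(u-c['cx'])/c['fx'];y=(v-c['cy'])/c['fy'];t=np.hypot(x,y);k=np.tan(np.minimum(t,1.5))/np.maximum(t,1e-9)
P=np.stack([x*k*d,y*k*d,d],-1);M=c['tool_from_camera'];P=P@M[:3,:3].T+M[:3,3]
W=P@R.from_rotvec(s['tcp_rot']).as_matrix().T+s['position']
m=(abs(W[...,2]-192)<6)&(np.hypot(W[...,0]-542,W[...,1]+46)<45)&(d>0);q=W[m]
print(m.sum(),cv2.minEnclosingCircle(q[:,:2].astype(np.float32)),np.median(q,0),cv2.minEnclosingCircle(P[m][:,:2].astype(np.float32)),np.median(P[m],0));print(s['position'])
E
```

```text
time: 2.22
position: [541.4, -42.4, 248.5]
tcp_rot: [-0.433, -3.11, -0.002]
wrist_force: [-0.4, 0.0, 0.2]
gripper_width: 94.2
finger_force: 0.0
2789 ((541.9872436523438, -47.721866607666016), 27.820775985717773) [540.5418703  -47.47900982 193.04438868] ((-2.102592945098877, -4.965950965881348), 27.819725036621094) [-0.81531931 -4.90071551 55.39507891]
[541.39330381 -42.44878195 248.45093022]
```

View pics/w1.png

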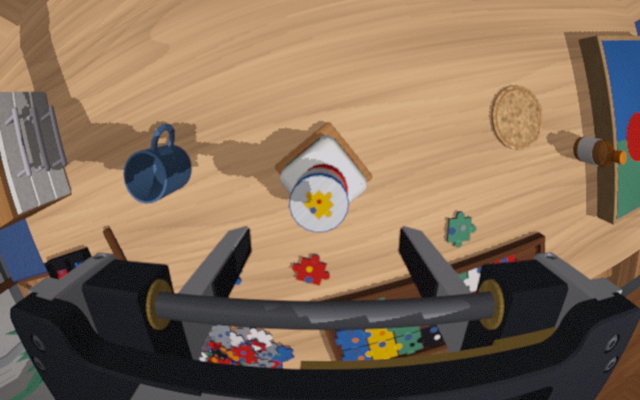

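The wrist view shows the tin lid centred at about (319,203) between the fingers. It lies roughly −2 mm in tool x and −5 mm in tool y from the TCP.

```bash
python3 -m jog '-1 -2 -2.5 0 0 0 0;-1 -2 -2.5 25 0 0 0;-1 -2 -2.5 50 0 0 0;-1 -2 -2.5 50 0 0 0;-1 -2 -2.5 50 0 0 0'
python3 - <<'E'
from h import *
print(tool([542,-47.5,161]))
E
```

```text
time: 2.9
position: [544.1, -47.6, 199.7]
tcp_rot: [0.437, 3.11, 0.0]
wrist_force: [0.2, -0.4, -0.2]
gripper_width: 94.2
finger_force: 0.0
[ 2.04042513 -0.51204544 38.7011005 ]
```

```bash
python3 -m jog '-1 1.5 -0.5 20 0 0 0;-1 1.5 -0.5 38 0 0 0;-1 1.5 -0.5 38 0 0 0;-1 1.5 -0.5 38 0 0 0;0 1.5 -0.5 38 0 0 0;0.2 1.5 -0.5 38 0 0 0;0.3 1.5 -0.5 38 0 0 0;0.4 1.5 -0.5 38 0 0 0;0.6 1.5 -0.5 38 0 0 0;1 1.5 -0.5 38 0 0 0;1 1.5 -0.5 38 0 0 0'
```

```text
time: 4.28
position: [542.0, -47.7, 160.9]
tcp_rot: [0.438, 3.111, 0.0]
wrist_force: [0.2, 0.6, 0.6]
gripper_width: 27.5
finger_force: 0.2
```

Run:
```python
from h import *
print(r.get_state()['gripper_width'],r.get_state()['finger_force'])
p,d=snapshot('side');w,dw=snapshot('wrist')
cv2.imwrite('pics/c1.png',np.hstack([cv2.resize(p[130:250,260:380],(400,400))[:,:,::-1],cv2.resize(w[130:330,220:420],(400,400))[:,:,::-1]]))
```

```text
27.4524694693185 0.24057612754404545
```

View pics/c1.png

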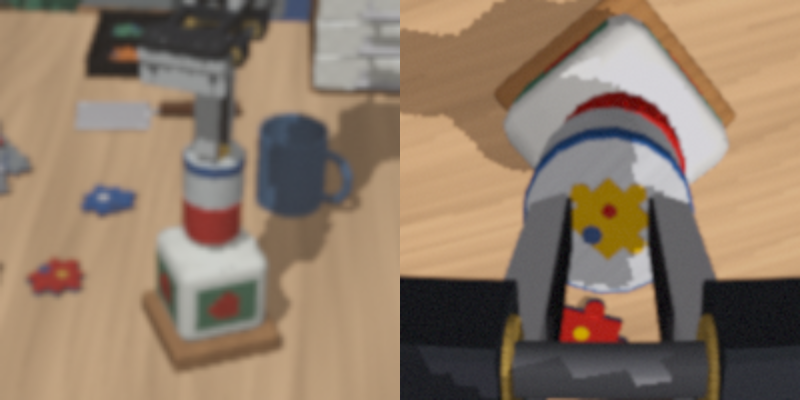

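The left crop (side view) shows the fingertips ending at the tin's lid. The right crop (wrist view) shows a finger gap narrower than the lid, so the tin isn't gripped. I'll check the real heights with depth.

Run:
```python
from h import *
for n in('side','scene'):
    p,d=snapshot(n);W=cloud(n,d)
    m=(abs(W[...,0]-543)<45)&(abs(W[...,1]+46)<60)&(W[...,2]>100)
    for a in range(110,300,12):
        q=W[m&(W[...,2]>=a)&(W[...,2]<a+12)]
        if len(q):print(n,a,len(q),q.min(0).round(0),q.max(0).round(0))
s=r.get_state();print(s['position'],s['gripper_width'],s['finger_force'],s['wrist_force'])
p,d=snapshot('wrist')
for v in(205,215,225,230,237,245):print(v,d[v,270:390:6].round(0))
```

```text
side 110 43 [518. -38. 111.] [568. -13. 122.]
side 122 63 [518. -40. 122.] [569. -13. 134.]
side 134 61 [518. -48. 134.] [569. -15. 146.]
side 146 72 [516. -41. 146.] [565. -15. 158.]
side 158 59 [517. -37. 158.] [566. -18. 170.]
side 170 66 [515. -47. 170.] [566. -16. 182.]
side 182 137 [515. -69. 182.] [567. -17. 194.]
side 194 31 [530. -58. 195.] [557. -21. 206.]
side 206 41 [528. -65. 206.] [557. -21. 218.]
side 218 45 [528. -65. 218.] [558. -21. 230.]
side 230 46 [529. -63. 230.] [558. -21. 241.]
side 242 39 [529. -62. 243.] [558. -21. 254.]
side 254 12 [529. -60. 255.] [558. -22. 265.]
side 266 1 [532. -54. 267.] [532. -54. 267.]
side 290 35 [503. -65. 292.] [558.   3. 302.]
scene 110 43 [528. -58. 111.] [570. -17. 122.]
scene 122 60 [528. -64. 122.] [570. -17. 134.]
scene 134 63 [527. -64. 134.] [570. -18. 146.]
scene 146 73 [529. -64. 146.] [571. -18. 158.]
scene 158 69 [530. -63. 158.] [571. -20. 170.]
scene 170 55 [529. -62. 170.] [571. -20. 182.]
scene 182 197 [528. -75. 182.] [571. -20. 194.]
scene 194 36 [534. -66. 194.] [566. -24. 205.]
scene 206 42 [541. -66. 206.] [55
[... 353 characters left out ...]
996 0.26791772805154324 [0.60073502 0.86712334 0.10657496]
205 [387. 387. 284. 283. 194. 187. 187. 187. 187. 186. 187. 187. 188. 188.
 194. 231. 282. 282. 284. 387.]
215 [390. 390. 391. 190. 188. 188. 189. 187. 188. 190. 189. 188.   0. 188.
 188. 190. 287. 289. 390. 392.]
225 [393. 393. 194. 191. 191. 191. 189. 190. 189. 190. 189. 190. 189. 189.
 190. 189. 393. 393. 392. 393.]
230 [395. 395. 191. 190. 191. 184. 183. 183. 189. 191. 190. 187. 183. 183.
 191. 190. 192. 397. 396. 396.]
237 [398. 398. 193. 192. 171. 173. 172. 172. 192. 190. 191. 175. 171. 172.
 172. 193. 193. 397. 397. 397.]
245 [401. 401. 194. 193. 161. 162. 162. 165.   0. 192. 192. 165. 162. 161.
 161. 194. 194. 400. 401. 402.]
```

The fingertips are really at z≈195 and the gripper body at z≈292. The physical fingers therefore end about 34 mm short of the reported TCP, and they closed in the air just above the lid. I'll open and go 34 mm lower.

```bash
python3 -m jog '-1 0 0 -5 0 0 0;-1 0 0 -5 0 0 0;-1 0 0 -5 0 0 0;-1 0 0 -5 0 0 0;-1 0 0 -5 0 0 0;-1 0 0 -5 0 0 0;-1 0 0 -5 0 0 0;-1 0 0 -5 0 0 0;-1 0 0 -5 0 0 0;-1 0 0 -5 0 0 0;-1 0 0 -5 0 0 0;-1 0 0 -5 0 0 0'
python3 - <<'E'
from h import *
s=r.get_state();p,d=snapshot('wrist');c=calibration('wrist');print(s['position'])
v,u=np.mgrid[0:400,0:640];x=(u-c['cx'])/c['fx'];y=(v-c['cy'])/c['fy'];t=np.hypot(x,y);k=np.tan(np.minimum(t,1.5))/np.maximum(t,1e-9)
P=np.stack([x*k*d,y*k*d,d],-1);M=c['tool_from_camera'];P=P@M[:3,:3].T+M[:3,3]
for side in(1,-1):
    m=(d>0)&(P[...,1]*side>30)&(P[...,1]*side<75)&(abs(P[...,0])<40)&(P[...,2]<-15)&(P[...,2]>-80)
    q=P[m]
    for a in range(-80,-15,6):
        b=q[(q[:,2]>=a)&(q[:,2]<a+6)]
        if len(b):print(side,a,len(b),b.min(0).round(1),b.max(0).round(1))
E
```

```text
time: 6.02
position: [541.9, -47.8, 165.9]
tcp_rot: [-0.438, -3.111, -0.0]
wrist_force: [-0.2, -0.2, 0.7]
gripper_width: 94.1
finger_force: 0.0
[541.8999099  -47.83540748 165.87843618]
1 -80 230 [ -9.   46.7 -80. ] [  9.9  59.1 -74. ]
1 -74 211 [ -9.   46.7 -74. ] [  9.8  58.7 -68. ]
1 -68 192 [ -9.1  46.8 -68. ] [  9.6  59.  -62. ]
1 -62 164 [ -8.1  46.6 -62. ] [  9.2  59.  -56. ]
1 -56 166 [ -9.3  46.7 -56. ] [  9.5  58.9 -50. ]
1 -50 132 [ -8.9  46.6 -49.9] [  9.   58.8 -44.1]
1 -44 136 [ -9.1  46.9 -43.9] [  9.6  58.9 -38. ]
1 -38 87 [ -9.1  46.8 -38. ] [  8.9  55.3 -32. ]
-1 -80 234 [ -8.8 -58.7 -80. ] [  9.5 -46.2 -74. ]
-1 -74 198 [ -9.  -58.3 -74. ] [  9.3 -46.  -68. ]
-1 -68 201 [ -8.6 -58.4 -68. ] [  9.5 -46.2 -62. ]
-1 -62 165 [ -8.2 -58.6 -62. ] [  9.5 -46.1 -56. ]
-1 -56 168 [ -9.2 -58.9 -56. ] [  9.5 -46.  -50. ]
-1 -50 136 [ -8.4 -58.3 -50. ] [  9.4 -46.1 -44. ]
-1 -44 133 [ -8.8 -57.7 -44. ] [  9.8 -45.7 -38. ]
-1 -38 85 [ -8.9 -54.9 -38. ] [  9.  -46.2 -32.3]
```

Depth confirms it: the fingertips are at tool z ≈ −33 mm and centred laterally. I'll descend accordingly.

```bash
python3 -m jog '-1 0 0 15 0 0 0;-1 0 0 30 0 0 0;-1 0 0 39 0 0 0;-1 0 0 39 0 0 0;0 0 0 39 0 0 0;0 0 0 39 0 0 0;0.3 0 0 39 0 0 0;0.5 0 0 39 0 0 0;0.7 0 0 39 0 0 0;1 0 0 39 0 0 0;1 0 0 39 0 0 0;1 0 0 39 0 0 0'
```

```text
time: 7.58
position: [542.0, -47.9, 127.0]
tcp_rot: [0.438, 3.111, 0.0]
wrist_force: [-0.8, 0.8, 2.6]
gripper_width: 53.3
finger_force: 30.0
```

```bash
python3 -m jog '1 0 0 -15 0 0 0;1 0 0 -35 0 0 0;1 0 0 -50 0 0 0;1 20 68 -50 0 0 0;1 35 119 -50 0 0 0;1 50 170 -50 0 0 0;1 65 221 -50 0 0 0;1 78 265 -50 0 0 0;1 88 300 -50 0 0 0;1 96 332 -50 0 0 0;1 96 332 -50 0 0 0;1 96 332 -50 0 0 0'
python3 - <<'E'
from h import *
s=r.get_state();print(tool([541,298.5,0]),s['wrist_force'],s['gripper_width'])
p,d=snapshot('side');W=cloud('side',d);cv2.imwrite('pics/s2.png',cv2.resize(p[150:390,200:440],(600,600))[:,:,::-1])
m=(abs(W[...,2]-5.2)<2.2)&(np.hypot(W[...,0]-541,W[...,1]-298)<75);cc=cv2.minEnclosingCircle(W[m][:,:2].astype(np.float32));print(m.sum(),cc)
E
```

```text
time: 9.07
position: [541.4, 296.7, 177.0]
tcp_rot: [0.439, 3.111, -0.002]
wrist_force: [0.0, 0.6, -1.1]
gripper_width: 53.6
finger_force: 30.0
[  0.88290308   1.83798879 177.01671087] [ 0.03209008  0.60203218 -1.08266141] 53.56234040592141
1287 ((539.6266479492188, 298.2809753417969), 55.449405670166016)
```

View pics/s2.png

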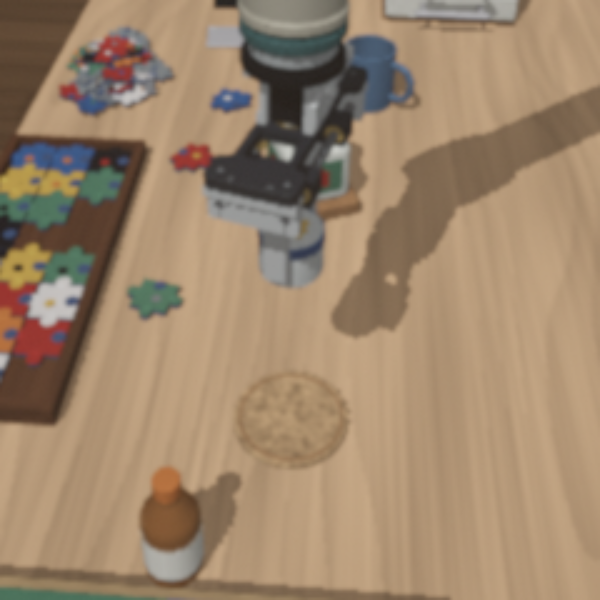

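The tin is held upright at about (290,250) in the crop, above the coaster at (292,418). I'll lower it now.

```bash
python3 -m jog '1 0.5 1.5 40 0 0 0;1 0.5 1.5 85 0 0 0;1 0.5 1.5 130 0 0 0;1 0.5 1.5 160 0 0 0;1 0.5 1.5 178 0 0 0;1 0.5 1.5 186 0 0 0;1 0.5 1.5 188 0 0 0;1 0.5 1.5 190 0 0 0;1 0.5 1.5 190 0 0 0;1 0.5 1.5 190 0 0 0'
```

```text
time: 10.38
position: [541.6, 299.6, -12.6]
tcp_rot: [0.438, 3.11, 0.001]
wrist_force: [0.2, -0.5, -1.4]
gripper_width: 53.8
finger_force: 30.0
```

```bash
python3 -m jog '1 0 0 1 0 0 0;1 0 0 2 0 0 0;1 0 0 3 0 0 0;1 0 0 3.5 0 0 0;1 0 0 4 0 0 0;1 0 0 4 0 0 0'
```

```text
time: 11.12
position: [541.2, 299.3, -17.0]
tcp_rot: [-0.438, -3.111, 0.0]
wrist_force: [-0.3, -0.5, 0.9]
gripper_width: 53.3
finger_force: 30.0
```

```bash
python3 -m jog '1 0 0 0.7 0 0 0;1 0 0 0.7 0 0 0;1 0 0 0.7 0 0 0'
```

```text
time: 11.5
position: [541.2, 299.3, -17.0]
tcp_rot: [-0.438, -3.111, -0.0]
wrist_force: [-2.6, -1.2, 7.5]
gripper_width: 53.5
finger_force: 30.0
```

```bash
python3 -m jog '0.1 0 0 0 0 0 0;-0.2 0 0 0 0 0 0;-1 0 0 0 0 0 0;-1 0 0 0 0 0 0;-1 0 0 0 0 0 0;-1 0 0 0 0 0 0;-1 0 0 0 0 0 0;-1 0 0 -30 0 0 0;-1 0 0 -70 0 0 0;-1 0 0 -130 0 0 0;-1 0 0 -190 0 0 0;-1 0 0 -190 0 0 0'
python3 - <<'E'
from h import *
p,d=snapshot('side');W=cloud('side',d);cv2.imwrite('pics/s3.png',cv2.resize(p[150:390,200:440],(600,600))[:,:,::-1])
m=(W[...,2]>14)&(W[...,2]<45)&(np.hypot(W[...,0]-541,W[...,1]-298)<45);print(circ(W[m],27.5))
m=(W[...,2]>45)&(W[...,2]<56)&(np.hypot(W[...,0]-541,W[...,1]-298)<45);print(W[m][:,2].max(),cv2.minEnclosingCircle(W[m][:,:2].astype(np.float32)))
print(r.get_state()['qpos'].round(2),tool([543,-43.5,200]))
E
```

```text
time: 13.0
position: [544.8, 301.0, 177.5]
tcp_rot: [0.437, 3.103, 0.01]
wrist_force: [-0.0, 0.8, -0.5]
gripper_width: 94.2
finger_force: 0.0
[541.63545272 300.79180579]
50.844146309989696 ((539.8216552734375, 302.8220520019531), 28.23764419555664)
[-0.69  0.59  0.22  1.62 -0.15  0.95  0.88] [ -95.33925756 -330.05990952  -26.36240236]
```

View pics/s3.png

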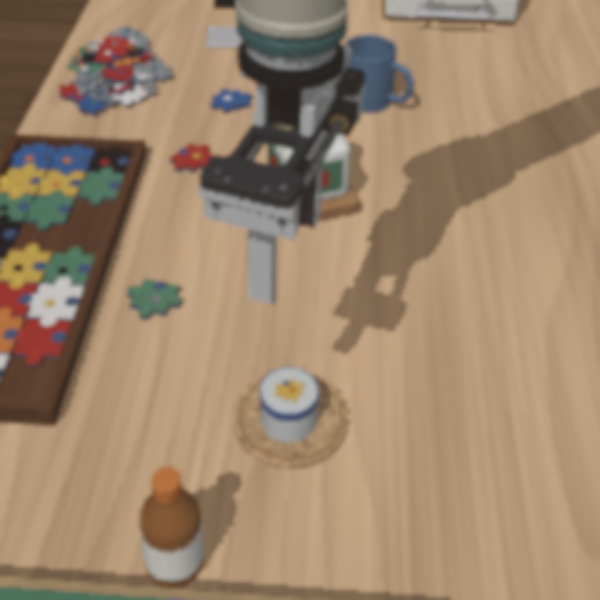

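The tin stands upright at about (290,400) in the crop, centred on the coaster. I'll go back over the cap, pre-turning clockwise for wrist range.

```bash
python3 -m jog '-1 -18 -61 0 0 0 0.1;-1 -36 -121 0 0 0 0.2;-1 -53 -181 0 0 0 0.3;-1 -70 -240 0 0 0 0.4;-1 -83 -286 0 0 0 0.5;-1 -92 -316 0 0 0 0.5;-1 -95 -330 0 0 0 0.5;-1 -95 -330 0 0 0 0.5;-1 -95 -330 0 0 0 0.5'
python3 - <<'E'
from h import *
s=r.get_state();p,d=snapshot('wrist');c=calibration('wrist');print(s['position'],s['qpos'].round(2))
v,u=np.mgrid[0:400,0:640];x=(u-c['cx'])/c['fx'];y=(v-c['cy'])/c['fy'];t=np.hypot(x,y);k=np.tan(np.minimum(t,1.5))/np.maximum(t,1e-9)
P=np.stack([x*k*d,y*k*d,d],-1);M=c['tool_from_camera'];P=P@M[:3,:3].T+M[:3,3]
W=P@R.from_rotvec(s['tcp_rot']).as_matrix().T+s['position']
m=(abs(W[...,2]-150)<6)&(np.hypot(W[...,0]-543,W[...,1]+43)<45)&(d>0)
print(m.sum(),W[m][:,2].mean(),cv2.minEnclosingCircle(W[m][:,:2].astype(np.float32)),cv2.minEnclosingCircle(P[m][:,:2].astype(np.float32)))
cv2.imwrite('pics/w2.png',p[100:340,160:480,::-1])
E
```

```text
time: 14.18
position: [541.3, -42.0, 171.7]
tcp_rot: [-1.19, -2.906, -0.001]
wrist_force: [0.2, 0.2, 1.0]
gripper_width: 94.1
finger_force: 0.0
[541.26594545 -41.99681816 171.65296058] [-0.22  0.5   0.36  1.83 -0.23  0.86  1.05]
3211 150.92298355402906 ((542.7756958007812, -44.19208908081055), 26.391559600830078) ((-2.661952018737793, -0.5277979969978333), 26.38812255859375)
```

View pics/w2.png

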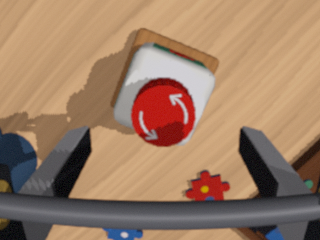

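The crop shows the red cap, with its arrows, centred at about (163,112) between the fingers. The offset is (−2.7, −0.5) mm in the tool frame. I'll descend and grip.

```bash
python3 -m jog '-1 -2.5 -0.5 20 0 0 0;-1 -2.5 -0.5 50 0 0 0;-1 -2.5 -0.5 80 0 0 0;-1 -2.5 -0.5 86.5 0 0 0;-1 -2.5 -0.5 86.5 0 0 0;0.2 -2.5 -0.5 86.5 0 0 0;0.4 -2.5 -0.5 86.5 0 0 0;1 -2.5 -0.5 86.5 0 0 0;1 -2.5 -0.5 86.5 0 0 0;1 -2.5 -0.5 86.5 0 0 0;1 -2.5 -0.5 86.5 0 0 0;1 -2.5 -0.5 86.5 0 0 0'
```

```text
time: 15.72
position: [543.2, -46.0, 85.8]
tcp_rot: [1.194, 2.905, 0.001]
wrist_force: [0.6, 0.6, 0.5]
gripper_width: 51.7
finger_force: 30.0
```

```bash
python3 -m jog '1 0 0 2 0 0 0;1 0 0 4 0 0 0;1 0 0 5.5 0 0 0;1 0 0 6 0 0 0;1 0 0 6 0 0 0;1 0 0 6 0 0 0'
python3 - <<'E'
from h import *
print(tool([542.9,-44,80]))
E
```

```text
time: 16.48
position: [543.3, -46.0, 80.7]
tcp_rot: [1.194, 2.905, 0.001]
wrist_force: [-0.8, 1.1, 10.5]
gripper_width: 51.4
finger_force: 30.0
[1.66028961 1.14946948 0.6816133 ]
```

```bash
python3 -m jog '1 0 0.2 0.4 0 0 -0.13;1 0.1 0.4 0.4 0 0 -0.26;1 0.1 0.6 0.4 0 0 -0.39;1 0.2 0.8 0.4 0 0 -0.52;1 0.3 1 0.4 0 0 -0.65;1 0.5 1.1 0.4 0 0 -0.78;1 0.6 1.3 0.4 0 0 -0.92;1 0.8 1.4 0.4 0 0 -1.06;1 0.8 1.4 0.4 0 0 -1.06;1 0.8 1.4 0.4 0 0 -1.06'
python3 - <<'E'
from h import *
s=r.get_state();print(s['qpos'].round(2),s['ft_torque'])
p,d=snapshot('wrist');cv2.imwrite('pics/w3.png',p[100:340,160:480,::-1])
E
```

```text
time: 17.73
position: [544.8, -44.6, 80.6]
tcp_rot: [-0.438, 3.108, -0.0]
wrist_force: [-0.5, 1.3, 9.9]
gripper_width: 51.9
finger_force: 30.0
[ 0.03  0.61 -0.    1.9   0.    0.63  1.88] [ 0.23086757  0.04655794 -0.05029716]
```

View pics/w3.png

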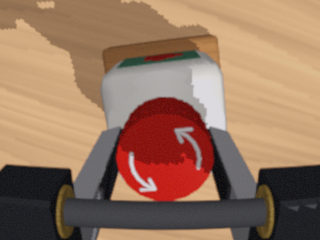

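The arrows kept their place relative to the fingers while the jug appears turned by about 60°, so the cap twisted with the gripper. I'll lift it.

```bash
python3 -m jog '1 0 0 -3 0 0 0;1 0 0 -8 0 0 0;1 0 0 -16 0 0 0;1 0 0 -30 0 0 0;1 0 0 -50 0 0 0;1 0 0 -70 0 0 0;1 0 0 -88 0 0 0;1 0 0 -95 0 0 0;1 0 0 -95 0 0 0;1 0 0 -95 0 0 0;1 0 0 -95 0 0 0;1 0 0 -95 0 0 0'
python3 - <<'E'
from h import *
p,d=snapshot('side');W=cloud('side',d);cv2.imwrite('pics/s4.png',cv2.resize(p[90:330,200:440],(600,600))[:,:,::-1])
q=p.astype(int);m=(q[...,0]>90)&(q[...,1]<60)&(q[...,2]<60)&(np.hypot(W[...,0]-543,W[...,1]+44)<45)&(W[...,2]>115)
print(m.sum(),W[m].min(0),W[m].max(0),circ(W[m],26));s=r.get_state();print(s['qd'].round(3))
E
```

```text
time: 19.27
position: [543.0, -44.6, 173.8]
tcp_rot: [0.438, -3.11, -0.0]
wrist_force: [-0.5, -0.3, 0.0]
gripper_width: 52.1
finger_force: 30.0
91 [518.2965794  -67.03033077 208.34670155] [566.62300742 -16.10986652 238.23203265] [541.01474372 -43.11046389]
[-0.002 -0.004 -0.001 -0.002  0.     0.     0.   ]
```

View pics/s4.png

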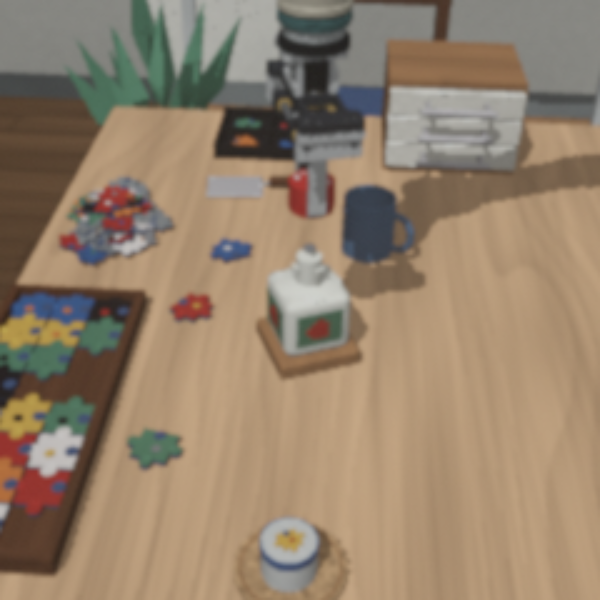

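The cap is held level at about (312,193) in the crop, with its underside at z≈205 over the open neck at (312,260). The tin stands on the coaster at (290,555).

```bash
python3 -c "
from cell import r
print(r.hand_in())"
```

```text
the job is handed in; nothing more can be done
None
```

I handed the job in at 19.3 s: the tin stands upright and released on the coaster, and the unlocked cap is held still and level about 65 mm above the jug's mouth. The hand-in returned no verdict.

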